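# Free a panel holder's sprung jaw and hold it open at the mark

## Robot

A 6-joint arm with a two-finger parallel gripper is mounted at the origin on a cart in front of the work surface, level with it; the furniture and walls round the work are solid. World frame = base frame: x ahead of the robot, y to its left, z up, the work surface at z = 0. Lengths are in m, angles in rad, forces in N, time in s.
With the tool pointing down it reaches from about 0.275 to 0.75 m from the base axis. Payload 10.2 kg.
Tool frame: the origin (TCP) lies at the very end of the fingers, on their centre line; the grasp point (between the pads) lies 19 mm behind it; z points along the fingers, y is the line along which they close (so a half turn about z gives the same grasp; the last joint's range is limited). The gripper opens to 88 mm and grips with 3 to 60 N. Pads are 18 mm wide; open, the fingers measure 123 mm over their backs; the gripper's body (75 mm by 187 mm) begins 45 mm behind the grasp point.
Start: joints at [0.944, 0.313, 1.498, -0, 1.331, -0.223], TCP at [0.206, 0.483, 0.239] pointing down, gripper open.
Joint ranges: [-2.94, 2.94], [-0.97, 2.17], [0.19, 2.56], [-1.23, 4.37], [0.02, 3.11], [-2.88, 2.88]. Speed limits (rad/s): [2.39, 2.39, 3.01, 3.14, 3.14, 3.14].

## Interface

Orientations are given as [roll, pitch, yaw] about the fixed x, y, z axes, in that order (R = Rz(yaw) Ry(pitch) Rx(roll)).
In Python, from workcell import env gives the robot as it stands. The module is installed in compiled form; this text tells all that it offers.
- The arm moves only by the tool arm_command, never from a script. Its argument "targets" is a list that holds one entry, the list of rows, each a list of 6 numbers: the shift along the world's x, y, z in mm, then the turn, a rotation vector about the world's x, y, z in degrees. In form: [[[dx, dy, dz, wx, wy, wz], ...]]. A call has 1 to 5 rows; each row shifts and turns the commanded pose from where the row before left it; what a row does not reach is not made up. A row lasts 1/8 s, in which the tool goes at most 62.5 mm and 10.7 degrees, less where a joint would pass 70% of its speed; a pose out of reach is approached as far as the arm can. A call is refused whole if a number of a shift passes 62.5 or a number of a turn 10.7, either way. A call with a gripper value outside its range is refused whole. "gripper" is the gripper's target within -1 to 1 (shut at 1, half-way at 0, fully open at -1), set as the call begins (left out, the last holds). The fingers move at their own pace and stop on an object; "squeeze" is the grip in N (left out, the last holds). Time passes only in rows, so rows that do not move let the fingers close. It gives the time, the measured TCP pose, the force, the opening and the grip force at its end, in the units of the state.
- env.get_state(): the state, without advancing time (a new reading comes with each control period).
- env.camera(name): name is "scene" or "top" or "wrist"; returns a dict with "img" (420x560x3 uint8, blue, green, red), "camera_matrix" (3x3 intrinsics, pixels), "R" (3x3) and "t" (3): a world point X has camera coordinates R X + t. Camera axes: x right, y down, z forward; pixel columns grow to the right and rows downward; lengths in m; the calibration is good to about 2 mm. A picture is of the moment at which its call begins. There is no depth.
- env.sign_off(): hands the job in; it is judged then, once.
Trained networks look in a picture, given as the dict that the camera call returned (one of the last four; its "shot" number tells which), for a name from the list of things; names that differ only in an ending like _2 or _b are one class to them, and where a whole thing is asked for, a point or a joint stands for the part that bears it (a point fixed in the world has none). Each returns a list of dicts, best first, with "score" (0 to 1); they miss things now and then, are a little off and sometimes report something else, mostly with a low value. They report only what shows in the picture. A call takes as long as a camera call.
- env.spot_in(thing, picture): "centre" ([x, y, z] in m, in the coordinates of the camera as it stood for that picture, good to about 4 mm: the middle of the surface that is visible of it).
- env.place_of(thing, picture): "centre" ([x, y, z] in m, in the coordinates of the camera as it stood for that picture, good to about 4 mm: a listed point, or the origin of a listed thing).
The state is a dict: "t": time; "joint_pos": joint angles; "joint_velocities": joint speeds; "effort": joint torques, N m; "ee_pos": TCP position; "tool_rot": TCP orientation; "contact_force": force on the tool from outside, world axes, zero at the start; "moment": the same for the moment, N m; "opening": finger opening in m; "grip_force": force on a finger pad.
Only numpy, scipy, OpenCV 4.12 (cv2) and the standard library are available. Lean on these libraries where they do the work, as an engineer would, in place of code of your own. Each camera call takes 0.05 s, during which the arm holds its last target. There are 200 camera calls.

## Task

The sprung jaw of the wooden panel holder must be held open so that the next panel can be slipped in. Turn the black lock knob on the grey housing anticlockwise to its stop, while the jaw is still closed; then pull the sliding jaw by its upright handle towards the housing until its needle pointer lines up with the fin of the steel clip on the board's near edge, and keep it there: finish still holding the handle, with the jaw standing still at the mark and the lock left free. Leave the other things on the table where they are.

Things in the scene. Friction and masses are not known exactly. Their poses are not given: they have to be found in the camera images.
- panel_holder: fixed wooden board 90 x 270 x 16 mm with a fixed jaw at its +y end, a sliding jaw in the middle and a grey spring housing (66 x 44 mm, top 50 mm above the table) at its -y end. Origin: centre of its underside. Own x points away from the robot, own y along the board from housing to fixed jaw (the robot's left, within 0.12 rad of world y). The jaw opens along own -y, to the housing
- sliding_jaw (a joint): travel of the sliding jaw: 0 closed (as it starts), up to 0.060 m fully open, growing along the holder's own -y. A spring always draws it back: about 5 N at the start, rising 1.5 N per 10 mm; let go, it slides shut. While locked it moves only about 1 mm
- jaw_handle (a point): upright wooden handle on the sliding jaw, moving with it: 52 mm along own x, 14 mm thick along own y, 48 mm high. This point: centre of its foot, 48 mm above the table (its top is at 96 mm). The jaw below is 76 x 22 mm, its top 48 mm above the table. Axes as the holder's. It can be pinched from above across its 14 mm thickness
- jaw_pointer (a point): tip of the 3 mm thick steel needle that sticks out of the sliding jaw's near side at its middle, 20 mm above the table, 1 mm inside the board's near edge; it moves with the jaw, level with the handle's centre along own y. Axes as the holder's
- mark_clip: the mark: a plain steel clip 14 mm wide, fixed on the near long edge of the board, with an upright fin 3 mm thick at its centre, its top 30 mm above the table. Origin: at table height under the fin, on the board's near edge. Axes as the holder's. It stands 22 to 48 mm from the closed jaw's pointer along the holder's own -y
- lock_knob (a joint): angle of the lock knob on top of the housing: 0 locked, 1.4 rad its stop, fully free; it grows anticlockwise seen from above and stays where it is left. Starts between 0 and 0.15. The lock lets the jaw go from about 0.8 rad. Turning takes about 0.07 N m
- knob_grip (a point): point on the lock knob's axis, 80 mm above the table, where to grip. The knob is a black bar handle 46 mm long, 13 mm thick, from 56 to 90 mm above the table, on a steel disc 36 mm across. Own x lies along the bar, own z up; at angle 0 (locked) the bar lies across the holder, along the holder's own x; free, nearly along the holder
- spare_panel: flat white-primed painting panel, 90 x 80 x 6 mm, lying beyond the fixed-jaw end of the holder; a bystander, loose; origin: centre of its underside
- tube: paint tube, 27 x 100 x 19 mm, lying on the spare panel; a bystander, loose; origin: centre of its underside
- wedge: small wooden wedge, 30 x 24 x 8 mm, lying on the baseboard in the gap between the two jaws; a bystander, loose; origin: centre of its underside
- small_jar: glass jar with a dark lid, 39 mm across, 55 mm high, behind the holder; a bystander, loose; origin: centre of its underside
- ink_bottle: blue bottle with a white cap, 39 mm across, 77 mm high, behind the holder; a bystander, loose; origin: centre of its underside
- pumice_stone: pumice stone, 41 x 48 x 24 mm, behind the holder; a bystander, loose; origin: centre of its underside

How it is judged:
On the way, in this order (a step that is already met when the one before it is completed fails the run):
1. the lock knob is turned to its stop while the jaw is still closed (value of joint lock_knob above 1.15 rad and value of joint sliding_jaw below 0.005 m), for 0.1 s.
2. the jaw is pulled by its handle to the mark (y of jaw_pointer in the frame of mark_clip between -0.004 and 0.004 m and contact force between the fingers and handle above 3 N), for 0.2 s.
At the end, for the whole second after the job is handed in: the needle pointer is within 4 mm of the clip's fin along the board, the jaw stands still (under 10 mm/s), the fingers hold the handle (over 3 N), and the lock knob is still free (over 1.1 rad) (all of step 2 and value of joint lock_knob above 1.1 rad and velocity of joint sliding_jaw between -0.01 and 0.01 m/s); the arm keeps its last pose, push and grip.
It fails at once if a bystander is moved by more than 20 mm (distance of any of spare_panel, tube, wedge, small_jar, ink_bottle, pumice_stone from where it was at the start of the episode above 0.02 m).
It also fails if it takes over 42 s, if anything falls off the work surface, if the arm or the gripper's body presses on something with over 40 N, if the wrist force passes 120 N, or if a joint passes its speed limit or range.

## Working session

There is one attempt and no reset: what is moved stays moved. The work goes in short steps, Python scripts to look and compute and a tool call to move; the robot and the scene stay as the last step left them, time stands still between calls to the robot, and variables do not carry over. Pictures are saved under pics/ and viewed, at most 10 in all, crops included, and the job is handed in when it is done.

Besides the shell and the picture viewer there is one more tool, called after "Request:" as name(argument=value, ...) on one line, values as JSON. arm_command: Moves the arm, as the interface text tells. Its arguments: {"type":"object","properties":{"targets":{"type":"array","items":{"type":"array","items":{"type":"array","items":{"type":"number"}}}},"gripper":{"type":"number"},"squeeze":{"type":"number"}},"required":["targets"]}

```bash
mkdir -p pics; cat > h.py <<'E'
from workcell import env
import numpy as np, cv2
def world(p,c): return p['R'].T@(np.array(c)-p['t'])
def find(names,cam,fn='place_of'):
    p=env.camera(cam)
    for n in names:
        r=getattr(env,fn)(n,p)
        for d in r[:2]: print(cam,n,round(d['score'],2),np.round(world(p,d['centre'])*1000,1))
    return p
def ray(p,u,v,z):
    K=p['camera_matrix']; d=p['R'].T@np.linalg.solve(K,[u,v,1]); c=-p['R'].T@p['t']
    return c+d*(z-c[2])/d[2]
def proj(p,X):
    q=p['camera_matrix']@(p['R']@np.array(X)+p['t']); return q[:2]/q[2]
E
python3 - <<'E'
from h import *
N=['panel_holder','jaw_handle','jaw_pointer','mark_clip','knob_grip']
a=find(N,'top'); b=find(N,'scene')
cv2.imwrite('pics/top.png',a['img']); cv2.imwrite('pics/scene.png',b['img'])
s=env.get_state(); print(s['t'],s['ee_pos'],s['tool_rot'],s['opening'])
E
```

```text
top panel_holder 0.6 [487.7 274.7   1. ]
top jaw_handle 0.95 [488.9 327.9  45.6]
top jaw_pointer 0.59 [448.4 328.9  21.5]
top mark_clip 0.36 [443.4 287.1   3. ]
top knob_grip 0.72 [485.6 184.3  83.6]
scene panel_holder 0.96 [485.2 272.7  -1. ]
scene jaw_handle 0.82 [490.3 327.7  48.2]
scene jaw_pointer 0.94 [447.1 326.7  15.4]
scene jaw_pointer 0.25 [596.9 318.9  -3.7]
scene mark_clip 0.43 [ 4.410e+02  2.894e+02 -1.000e-01]
scene mark_clip 0.4 [516.4 454.5   6.9]
scene knob_grip 0.77 [485.2 179.7  81.2]
0.6 [0.20628696 0.48277147 0.23871596] [-3.14155655e+00 -2.52488495e-06  2.73780282e+00] 0.08876439374607104
```

View pics/top.png

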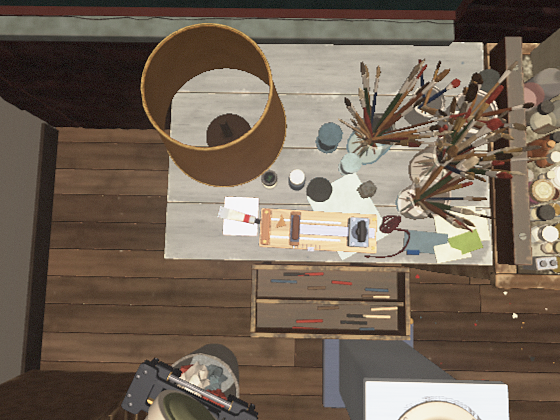

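View pics/scene.png

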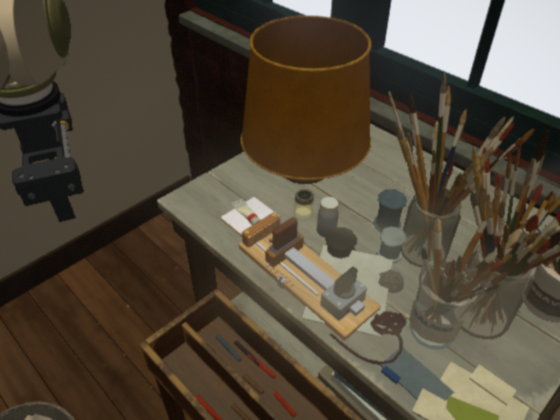

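The top view shows the holder around (318,230), with the knob at (360,231). A brush pot at about (414,195) may be close to the gripper's sweep when it turns the knob, so I'll zoom in.

```bash
python3 - <<'E'
from h import *
a=env.camera('top');b=env.camera('scene')
for p in(a,b): print('cam',np.round(-p['R'].T@p['t'],3))
def circ(p,img,c,r,z,col,ox,oy,s):
    pts=[(proj(p,[c[0]+r*np.cos(t),c[1]+r*np.sin(t),z])-[ox,oy])*s for t in np.linspace(0,6.28,60)]
    cv2.polylines(img,[np.int32(pts)],True,col,1)
A=cv2.resize(a['img'][140:280,240:480],None,fx=3.3,fy=3.3,interpolation=3)
B=cv2.resize(b['img'][150:400,220:560],None,fx=2.35,fy=2.35,interpolation=3)
for z,col in((.125,(0,0,255)),(.2,(0,255,0))):
    circ(a,A,(.486,.182),.101,z,col,240,140,3.3); circ(b,B,(.486,.182),.101,z,col,220,150,2.35)
cv2.imwrite('pics/A.png',A);cv2.imwrite('pics/B.png',B)
E
```

```text
cam [0.438 0.356 0.94 ]
cam [ 0.048 -0.109  0.718]
```

View pics/A.png

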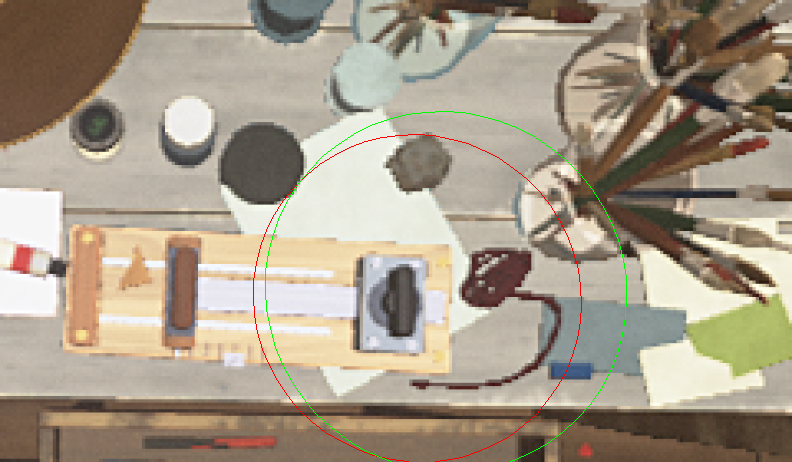

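View pics/B.png

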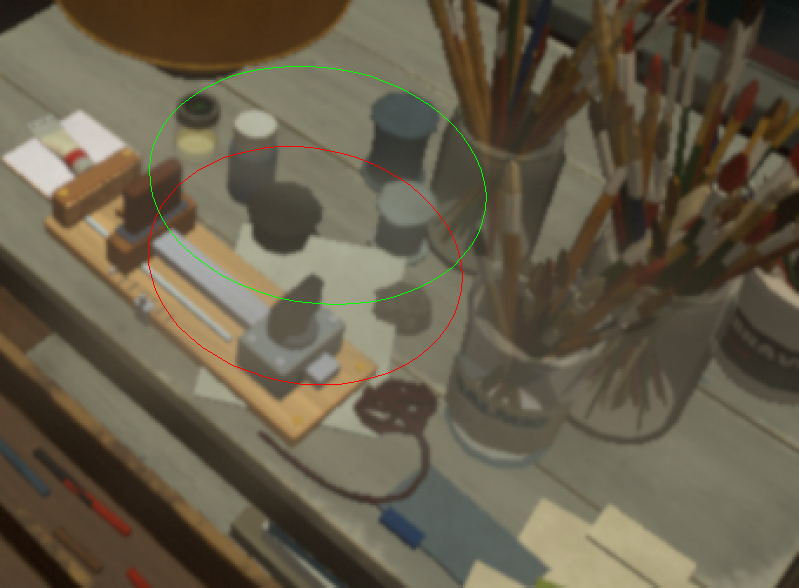

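```bash
python3 - <<'E'
from h import *
a=env.camera('top');b=env.camera('scene')
for z in(0,.1,.13,.16,.2,.24): 
    for nm,pa,pb in(('tip',(553,195),(512,165)),('rim',(530,180),(468,330)),('base',(517,205),(448,425))):
        A=ray(a,240+pa[0]/3.3,140+pa[1]/3.3,z);B=ray(b,220+pb[0]/2.35,150+pb[1]/2.35,z)
        print(z,nm,np.round(A[:2]*1e3),np.round(B[:2]*1e3))
p=find(['mark_clip','jaw_pointer','knob_grip'],'wrist')
E
```

```text
0 tip [568.  58.] [782. 185.]
0 rim [578.  74.] [609. 111.]
0 base [560.  84.] [530.  74.]
0.1 tip [554.  90.] [680. 144.]
0.1 rim [563. 104.] [531.  80.]
0.1 base [547. 113.] [463.  48.]
0.13 tip [550.  99.] [649. 132.]
0.13 rim [559. 113.] [507.  71.]
0.13 base [543. 121.] [443.  40.]
0.16 tip [546. 109.] [618. 119.]
0.16 rim [554. 122.] [484.  62.]
0.16 base [539. 130.] [423.  33.]
0.2 tip [540. 121.] [577. 103.]
0.2 rim [548. 134.] [452.  50.]
0.2 base [534. 142.] [396.  23.]
0.24 tip [535. 134.] [536.  86.]
0.24 rim [542. 146.] [421.  37.]
0.24 base [529. 153.] [369.  12.]
```

A brush standing in the glass jar at about (550,105) mm is within the gripper body's sweep around the knob. So I won't grip and twist. I'll keep the body along x, push the near end of the bar round with closed fingers, and then finish with an aligned grip.

Request:
arm_command(targets=[[[39,-49,-8,0,0,-9.75],[39,-49,-8,0,0,-9.75],[39,-49,-8,0,0,-9.75],[39,-49,-8,0,0,-9.75],[39,-49,-8,0,0,-9.75]]], gripper=-1)

```text
t: 1.62
ee_pos: [0.4004, 0.2385, 0.1991]
tool_rot: [3.141, -0.0, 1.881]
contact_force: [1.3, 0.1, -0.4]
opening: 0.0882
grip_force: 0.0
```

Request:
arm_command(targets=[[[10,-8,-10,0,0,-9.75],[10,-8,-10,0,0,-9.75],[10,-8,-10,0,0,-9.75],[0,0,0,0,0,0],[0,0,0,0,0,0]]])

```text
t: 2.25
ee_pos: [0.4292, 0.2165, 0.1695]
tool_rot: [3.141, -0.0, 1.38]
contact_force: [0.6, -0.1, -1.0]
opening: 0.0881
grip_force: 0.0
```

```bash
python3 - <<'E'
from h import *
N=['knob_grip','jaw_handle','jaw_pointer','mark_clip','panel_holder']
p=find(N,'wrist'); find(N,'top');find(N,'scene')
cv2.imwrite('pics/w1.png',p['img']); s=env.get_state(); print(s['t'],s['ee_pos'],s['tool_rot'],s['contact_force'])
E
```

```text
wrist knob_grip 0.71 [485.3 182.8  77.9]
wrist jaw_handle 0.76 [491.8 325.5  51.5]
wrist jaw_pointer 0.94 [447.5 329.8  20.7]
wrist mark_clip 0.48 [443.  291.8   3.4]
wrist panel_holder 0.74 [488.5 271.6   5.2]
wrist panel_holder 0.22 [443.6 287.2   5. ]
top jaw_handle 0.88 [488.8 325.6  45.3]
top jaw_pointer 0.58 [446.4 327.9  22.2]
top mark_clip 0.43 [444.6 288.1   4.3]
top panel_holder 0.88 [488.5 270.9   1.6]
scene knob_grip 0.89 [481.9 179.3  82.7]
scene jaw_handle 0.58 [491.9 326.1  47.7]
scene jaw_handle 0.39 [586.9 156.   -3.4]
scene jaw_pointer 0.95 [448.7 328.7  16.9]
scene mark_clip 0.44 [443.2 288.9   3. ]
scene panel_holder 0.7 [488.1 273.1  -0. ]
3.15 [0.42933624 0.21620886 0.16909927] [-3.14153712e+00  5.44154292e-05  1.37638453e+00] [-0.07673831  0.14106749 -0.77907404]
```

View pics/w1.png

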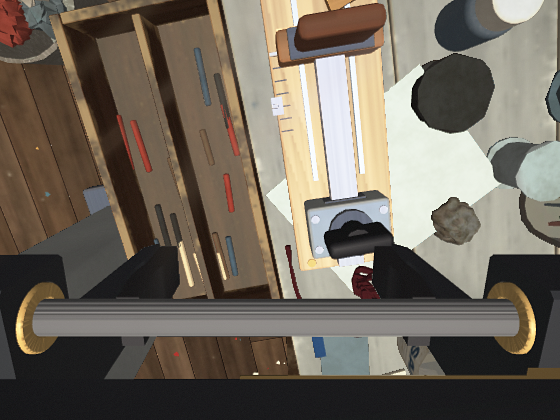

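The wrist view shows the bar from (328,244) to (392,236), the clip at (277,105) and the pointer tip near (275,57). I'll compute the holder yaw and the bar ends from these.

```bash
python3 - <<'E'
from h import *
p=env.camera('wrist')
im=p['img']
for uv,z in(((262,5),.016),((300,268),.016),((292,60),.048),((277,105),.03),((275,57),.02),((330,258),.09),((391,247),.09),((326,232),.09),((387,224),.09)):
    print(uv,np.round(ray(p,*uv,z)*1e3,1))
cv2.imwrite('pics/w2.png',np.hstack([cv2.resize(im[20:130,240:320],None,fx=5,fy=5,interpolation=2),cv2.resize(im[180:290,290:400],None,fx=3.6,fy=5,interpolation=2)]))
E
```

```text
(262, 5) [448.5 364.   16. ]
(300, 268) [438.9 141.5  16. ]
(292, 60) [461.8 316.5  48. ]
(277, 105) [445.6 288.7  30. ]
(275, 57) [451.1 324.9  20. ]
(330, 258) [461.8 179.4  90. ]
(391, 247) [504.4 179.4  90. ]
(326, 232) [462.  198.9  90. ]
(387, 224) [503.6 196.6  90. ]
```

View pics/w2.png

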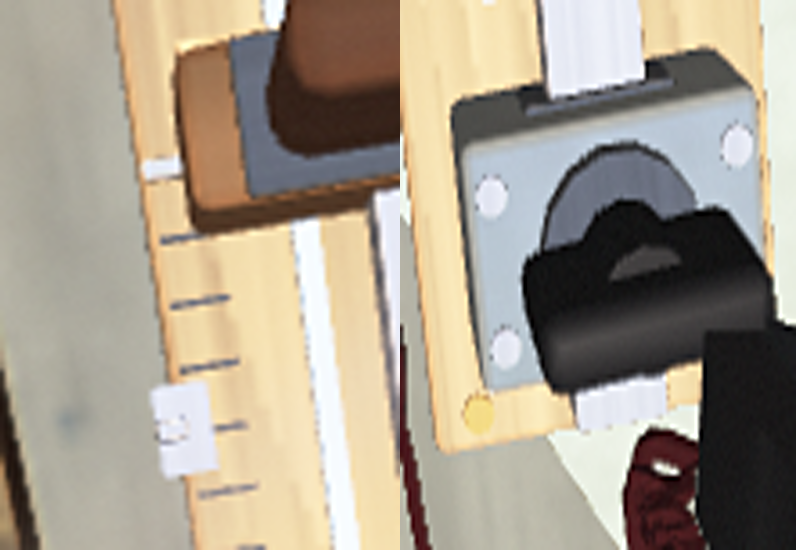

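Request:
arm_command(targets=[[[10,-1,-25,0,0,0],[10,-1,-25,0,0,0],[10,-1,-25,0,0,0],[0,0,0,0,0,0],[0,0,0,0,0,0]]], gripper=1, squeeze=10)

```text
t: 3.82
ee_pos: [0.4594, 0.2134, 0.095]
tool_rot: [3.141, -0.0, 1.377]
contact_force: [0.9, 0.1, -0.1]
opening: 0.0402
grip_force: 0.0
```

Request:
arm_command(targets=[[[0,0,-14,0,0,0],[0,0,-14,0,0,0],[0,0,0,0,0,0]]])

```text
t: 4.2
ee_pos: [0.4586, 0.2131, 0.0649]
tool_rot: [-3.139, 0.001, 1.376]
contact_force: [-0.7, -0.1, 0.2]
opening: 0.01
grip_force: 0.0
```

```bash
python3 - <<'E'
from h import *
p=env.camera('wrist'); cv2.imwrite('pics/w3.png',p['img']); s=env.get_state(); print(s['t'],s['ee_pos'],s['tool_rot'],s['contact_force'],s['opening'])
E
```

```text
4.25 [0.45900722 0.21319613 0.0656158 ] [-3.14043083e+00  4.59249184e-04  1.37641876e+00] [-1.02404127 -0.11003134 -0.72447392] 0.0064250596205225425
```

View pics/w3.png

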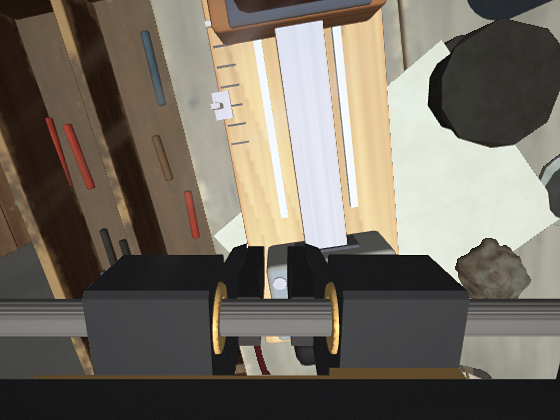

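Fin is at (216,104) and the pointer at (208,23). The closed fingers stand on the +y side of the bar. Pushing towards -y.

Request:
arm_command(targets=[[[0,-4,0,0,0,0],[0,-4,0,0,0,0],[0,-4,0,0,0,0],[0,-4,0,0,0,0],[0,0,0,0,0,0]]])

```text
t: 4.88
ee_pos: [0.4584, 0.1977, 0.0662]
tool_rot: [-3.139, -0.001, 1.376]
contact_force: [-5.7, 4.9, 3.5]
opening: 0.0001
grip_force: 3.5
```

Request:
arm_command(targets=[[[0,-3,0,0,0,0],[0,-3,0,0,0,0],[0,0,0,0,0,0]]])

```text
t: 5.25
ee_pos: [0.4585, 0.1915, 0.0662]
tool_rot: [-3.14, -0.0, 1.376]
contact_force: [-4.7, 4.6, 1.9]
opening: 0.0006
grip_force: 3.0
```

Request:
arm_command(targets=[[[0,-3,0,0,0,0],[0,-3,0,0,0,0],[0,-2,0,0,0,0],[0,0,0,0,0,0]]])

```text
t: 5.75
ee_pos: [0.459, 0.1832, 0.0661]
tool_rot: [-3.141, -0.0, 1.376]
contact_force: [-2.9, 3.1, -0.1]
opening: 0.0009
grip_force: 1.8
```

Request:
arm_command(targets=[[[2,0,0,0,0,0],[2,0,0,0,0,0],[0,0,0,0,0,0]]])

```text
t: 6.12
ee_pos: [0.4614, 0.1824, 0.0657]
tool_rot: [-3.136, 0.003, 1.377]
contact_force: [-12.5, -4.7, 6.5]
opening: 0.0005
grip_force: 5.6
```

```bash
python3 - <<'E'
from h import *
p=env.camera('top');q=env.camera('scene')
cv2.imwrite('pics/k1.png',np.hstack([cv2.resize(p['img'][200:260,330:390],None,fx=6,fy=6,interpolation=2),cv2.resize(q['img'][250:310,310:370],None,fx=6,fy=6,interpolation=2)])); s=env.get_state(); print(s['t'],s['ee_pos'],s['contact_force'],s['opening'])
E
```

```text
6.225 [0.46145601 0.18240928 0.06573746] [-11.3632684   -4.04893982   6.36790829] 0.0004359903068624765
```

View pics/k1.png

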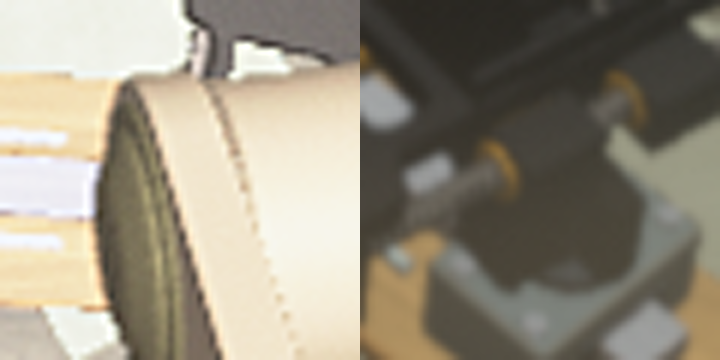

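Request:
arm_command(targets=[[[-8,0,0,0,0,0],[-8,0,30,0,0,0],[-5,15,40,0,0,0],[-5,15,30,0,0,0],[0,0,0,0,0,0]]], gripper=-1)

```text
t: 6.85
ee_pos: [0.4382, 0.2139, 0.168]
tool_rot: [3.137, -0.002, 1.378]
contact_force: [0.3, -0.4, -0.4]
opening: 0.0482
grip_force: 0.0
```

Request:
arm_command(targets=[[[0,0,0,0,0,0],[0,0,0,0,0,0]]])

```text
t: 7.1
ee_pos: [0.4371, 0.2127, 0.165]
tool_rot: [-3.14, 0.001, 1.376]
contact_force: [-0.2, 0.2, 0.5]
opening: 0.0684
grip_force: 0.0
```

```bash
python3 - <<'E'
from h import *
p=find(['knob_grip','jaw_handle','jaw_pointer','mark_clip'],'wrist')
cv2.imwrite('pics/w4.png',p['img']); s=env.get_state(); print(s['t'],s['ee_pos'],s['contact_force'],s['opening'])
E
```

```text
wrist knob_grip 0.78 [485.4 181.3  79. ]
wrist jaw_handle 0.86 [491.8 325.4  52. ]
wrist jaw_pointer 0.82 [447.3 330.   19. ]
wrist mark_clip 0.58 [443.8 289.1   5.7]
wrist mark_clip 0.42 [492.3 323.9  53.9]
7.35 [0.43732574 0.21307278 0.16578699] [ 0.07608246  0.48092734 -0.60561963] 0.08710976548610878
```

View pics/w4.png

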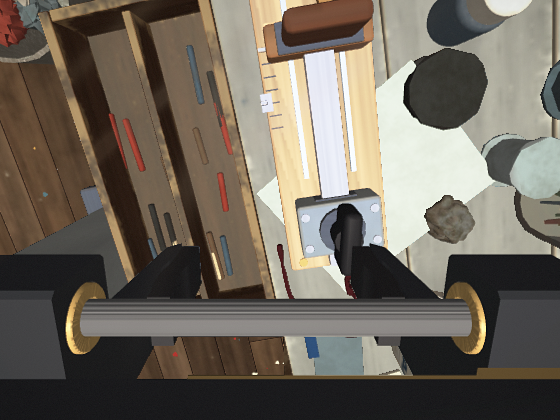

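The bar now runs nearly along the board, from (345,205) to (347,265), about 80° from locked, so it's at the stop. The jaw is still closed. Next I'll turn the tool so it can pinch the handle across own y.

Request:
arm_command(targets=[[[0,0,0,0,0,9.86],[0,4,0,0,0,9.86],[0,8,0,0,0,9.86],[0,12,0,0,0,9.86],[0,16,0,0,0,9.86]]], gripper=0)

```text
t: 7.98
ee_pos: [0.4374, 0.2535, 0.166]
tool_rot: [-3.141, -0.0, 2.242]
contact_force: [0.1, -0.1, -0.1]
opening: 0.0441
grip_force: 0.0
```

Request:
arm_command(targets=[[[0,16,0,0,0,9.86],[0,14,0,0,0,9.86],[0,12,0,0,0,9.86],[0,10,0,0,0,9.86],[0,6,0,0,0,9.86]]])

```text
t: 8.6
ee_pos: [0.4373, 0.3116, 0.1659]
tool_rot: [-3.141, -0.0, 3.103]
contact_force: [0.4, 0.1, -0.3]
opening: 0.0441
grip_force: 0.0
```

```bash
python3 - <<'E'
from h import *
p=find(['jaw_handle','jaw_pointer','mark_clip'],'wrist')
b=find(['jaw_handle','jaw_pointer','mark_clip'],'scene'); a=env.camera('top')
for z in (.15,.2,.25,.3,.35): print(z,np.round(ray(a,285,120,z)*1e3)[:2],np.round(ray(b,370,150,z)*1e3)[:2],np.round(ray(a,215,185,z)*1e3)[:2])
cv2.imwrite('pics/w5.png',p['img']); s=env.get_state(); print(s['t'],s['ee_pos'],s['tool_rot'],s['opening'])
E
```

```text
wrist jaw_handle 0.96 [494.3 325.7  54. ]
wrist jaw_pointer 0.59 [444.3 326.8  21.8]
wrist mark_clip 0.58 [441.  288.6   2.6]
scene jaw_handle 0.68 [493.  324.7  45.8]
scene jaw_pointer 0.56 [446.  325.9  18.4]
scene mark_clip 0.49 [444.2 289.9   0.6]
0.15 [705. 352.] [697. 312.] [569. 490.]
0.2 [688. 352.] [640. 275.] [561. 481.]
0.25 [671. 352.] [583. 238.] [552. 473.]
0.3 [655. 352.] [525. 201.] [544. 464.]
0.35 [638. 353.] [468. 164.] [536. 456.]
9.05 [0.43736959 0.31105375 0.16613204] [-3.14156820e+00 -1.56562513e-05  3.09587130e+00] 0.044181089377069015
```

View pics/w5.png

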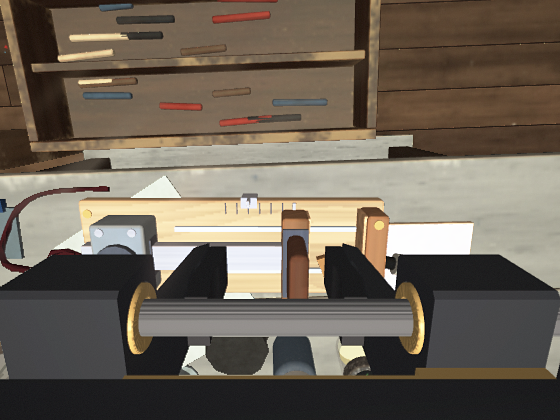

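The wrist view shows the handle near (295,245) between the open fingers, with the clip at (249,202). Now I'll move over the handle and descend.

Request:
arm_command(targets=[[[27,7,0,0,0,0],[26,7,0,0,0,0],[0,1,-30,0,0,0],[0,0,-40,0,0,0],[0,0,0,0,0,0]]])

```text
t: 9.68
ee_pos: [0.4891, 0.3256, 0.0939]
tool_rot: [-3.139, -0.005, 3.096]
contact_force: [-0.3, 0.3, 0.4]
opening: 0.0443
grip_force: 0.0
```

Request:
arm_command(targets=[[[0,0,-20,0,0,0],[0,0,-18,0,0,0],[0,0,0,0,0,0]]])

```text
t: 10.05
ee_pos: [0.4901, 0.3261, 0.0578]
tool_rot: [-3.141, -0.001, 3.097]
contact_force: [-0.6, 0.1, 0.9]
opening: 0.0438
grip_force: 0.0
```

Request:
arm_command(targets=[[[0,0,0,0,0,0],[0,0,0,0,0,0],[0,0,0,0,0,0]]], gripper=1, squeeze=30)

```text
t: 10.42
ee_pos: [0.4905, 0.3263, 0.0586]
tool_rot: [3.141, 0.001, 3.097]
contact_force: [-0.8, -1.2, -0.2]
opening: 0.0164
grip_force: 0.0
```

Request:
arm_command(targets=[[[0,0,0,0,0,0],[0,-5,0,0,0,0],[0,-5,0,0,0,0],[0,-5,0,0,0,0],[0,0,0,0,0,0]]])

```text
t: 11.05
ee_pos: [0.49, 0.3119, 0.0586]
tool_rot: [3.14, -0.0, 3.097]
contact_force: [-3.7, 5.6, 2.4]
opening: 0.0139
grip_force: 30.0
```

Request:
arm_command(targets=[[[-0.5,-5,0,0,0,0],[-0.5,-5,0,0,0,0],[-0.5,-5,0,0,0,0],[0,-4,0,0,0,0],[0,0,0,0,0,0]]])

```text
t: 11.68
ee_pos: [0.4892, 0.2933, 0.0586]
tool_rot: [3.139, 0.002, 3.097]
contact_force: [0.8, 9.1, -0.4]
opening: 0.0138
grip_force: 30.0
```

```bash
python3 - <<'E'
from h import *
s=env.get_state(); print(s['t'],s['ee_pos'],s['contact_force'],s['opening'],s['grip_force'])
for c in('wrist','scene','wrist','scene','top'): p=find(['jaw_handle','jaw_pointer','mark_clip'],c); cv2.imwrite(f'pics/f_{c}.png',p['img'])
E
```

```text
11.675 [0.48920993 0.29327559 0.05856951] [ 0.75350189  9.11638814 -0.37975428] 0.013839722005923838 30.014161965809762
wrist jaw_pointer 0.78 [445.3 292.3  18.8]
wrist mark_clip 0.87 [440.8 288.    8. ]
scene jaw_handle 0.66 [489.3 298.   47.1]
scene jaw_pointer 0.81 [443.8 294.7  17.7]
scene mark_clip 0.46 [442.1 289.    1.7]
wrist jaw_pointer 0.83 [442.4 297.3  19.5]
wrist mark_clip 0.75 [440.8 287.3   4.3]
wrist mark_clip 0.56 [512.3 454.2   3.5]
scene jaw_handle 0.87 [492.3 295.3  49.1]
scene jaw_pointer 0.94 [446.5 295.3  14.4]
scene mark_clip 0.57 [4.435e+02 2.870e+02 2.000e-01]
top mark_clip 0.73 [ 5.226e+02  4.506e+02 -2.000e-01]
```

Request:
arm_command(targets=[[[0,-3,0,0,0,0],[0,-3,0,0,0,0],[0,0,0,0,0,0],[0,0,0,0,0,0]]])

```text
t: 13.18
ee_pos: [0.489, 0.2876, 0.0586]
tool_rot: [3.139, 0.001, 3.097]
contact_force: [-0.2, 8.5, -0.2]
opening: 0.0138
grip_force: 30.0
```

```bash
python3 - <<'E'
from h import *
s=env.get_state(); print(s['t'],s['ee_pos'],s['contact_force'],s['opening'],s['grip_force'])
D=[]
n=np.array([.043,.999,0])
for c in('wrist','scene')*5:
    p=env.camera(c); r={}
    for k in('jaw_pointer','mark_clip','knob_grip'):
        for d in env.place_of(k,p):
            w=world(p,d['centre'])*1e3
            if k=='knob_grip' or (abs(w[0]-444)<8 and abs(w[1]-288)<15): r[k]=w; break
    print(c,{k:np.round(v,1).tolist() for k,v in r.items()}, round(float(n@(r['jaw_pointer']-r['mark_clip'])),1) if 'jaw_pointer' in r and 'mark_clip' in r else '')
# pixel crop of wrist around the clip, as coarse luminance profile
p=env.camera('wrist') ; cv2.imwrite('pics/g.png',p['img'])
for z,nm in((.03,'fin'),(.02,'ptr')): print(nm,proj(p,[.443,.2885,z]))
E
```

```text
13.175 [0.48903071 0.28758501 0.05858381] [-0.21303006  8.51952607 -0.23456884] 0.013766301512053387 30.01416481565684
wrist {'jaw_pointer': [448.0, 287.4, 17.7], 'mark_clip': [442.9, 290.3, 5.8], 'knob_grip': [483.4, 183.4, 78.2]} -2.6
scene {'jaw_pointer': [448.8, 290.9, 16.7], 'mark_clip': [442.5, 288.2, 2.4], 'knob_grip': [483.6, 179.7, 78.4]} 2.9
wrist {'jaw_pointer': [443.5, 291.7, 18.9], 'mark_clip': [442.5, 289.3, 7.7], 'knob_grip': [487.2, 182.6, 77.7]} 2.5
scene {'jaw_pointer': [447.7, 290.2, 16.4], 'mark_clip': [442.7, 290.2, 1.7], 'knob_grip': [482.6, 181.5, 79.2]} 0.3
wrist {'jaw_pointer': [446.0, 291.4, 20.5], 'mark_clip': [443.6, 285.6, 3.1], 'knob_grip': [485.8, 184.3, 79.1]} 5.9
scene {'jaw_pointer': [446.3, 292.7, 19.4], 'mark_clip': [444.1, 289.8, 0.7], 'knob_grip': [480.8, 180.1, 78.3]} 3.0
wrist {'jaw_pointer': [445.1, 291.9, 17.1], 'mark_clip': [442.7, 289.9, 5.5], 'knob_grip': [484.2, 183.3, 79.7]} 2.1
scene {'jaw_pointer': [447.8, 288.2, 13.8], 'mark_clip': [440.9, 288.6, 3.9], 'knob_grip': [485.4, 180.3, 82.5]} -0.1
wrist {'jaw_pointer': [445.1, 287.8, 19.1], 'mark_clip': [443.7, 289.6, 3.4], 'knob_grip': [488.0, 181.1, 76.6]} -1.8
scene {'jaw_pointer': [446.1, 289.3, 16.7], 'mark_clip': [443.9, 287.7, -1.8], 'knob_grip': [484.2, 179.0, 79.8]} 1.7
fin [271.16772078 153.5990696 ]
ptr [271.31439128 151.52886117]
```

Request:
arm_command(targets=[[[0,-1,0,0,0,0],[0,0,0,0,0,0],[0,0,0,0,0,0],[0,0,0,0,0,0],[0,0,0,0,0,0]]])

```text
t: 15.85
ee_pos: [0.489, 0.2867, 0.0586]
tool_rot: [3.139, 0.001, 3.097]
contact_force: [-0.8, 10.3, 0.4]
opening: 0.0138
grip_force: 30.0
```

```bash
python3 - <<'E'
from h import *
p=env.camera('wrist'); s=env.get_state(); print(s['t'],s['ee_pos'],s['contact_force'],s['grip_force'])
g=cv2.cvtColor(p['img'],6)
u,v=proj(p,[.443,.2885,.025]).astype(int); print(u,v)
print(np.arange(u-16,u+17)); np.set_printoptions(linewidth=250)
for r in range(v-10,v+14): print(r,g[r,u-16:u+17])
E
```

```text
15.9 [0.48898925 0.28666945 0.0585712 ] [-0.16091642 10.58507934  0.47076276] 30.01458450453356
273 152
[257 258 259 260 261 262 263 264 265 266 267 268 269 270 271 272 273 274
 275 276 277 278 279 280 281 282 283 284 285 286 287 288 289]
142 [169 170 172 170 171 172 172 172 172 172 172 171 171 172 171 171 171 171 171 173 172 172 172 173 173 174 172 174 173 174 172 173 174]
143 [171 169 170 169 172 171 173 172 171 171 172 172 172 172 171 171 171 171 171 173 171 172 173 173 174 174 175 175 176 176 174 174 174]
144 [169 169 171 171 173 173 167 150 152 150 150 150 150 151 149 150 148 149 147 149 149 149 149 151 151 150 151 153 173 177 173 175 174]
145 [171 170 171 172 173 147  98 100 101 101 100  99 100  98  97  97  98  97  97  95  95  93  94  93  92  93  91  93 115 173 175 173 172]
146 [172 172 172 174 169 114 105 106 106 105 106 104 103 104 105 108 100 100  99 103 102 101  99  99  98 100 100  97  96 132 174 172 171]
147 [175 174 173 176 176 150 153 154 153 153 152 153 153 153 146 129  99  98 101 141 153 150 152 151 151 151 152 151 151 164 175 171 171]
148 [177 177 177 198 234 234 234 
[... 1750 characters left out ...]
9 214 212]
161 [203 202 201 206 237 235 234 233 234 234 234 233 234 235 234 193 228 233 232 232 216 181 238 235 234 234 235 234 235 235 220 215 215]
162 [204 202 203 207 235 234 233 233 234 234 234 234 235 235 234 192 228 232 232 231 215 181 238 235 234 235 234 234 234 235 221 217 216]
163 [208 207 207 209 235 233 233 233 233 233 233 233 234 235 234 187 228 233 233 231 216 182 237 235 234 234 234 234 234 235 222 220 218]
164 [216 214 215 216 234 232 228 229 229 231 231 230 230 231 229 152 230 233 232 231 217 179 234 231 230 230 230 230 231 230 223 221 221]
165 [222 222 223 223 223 223 223 223 223 224 225 225 224 226 222 126 234 236 235 234 219 175 226 224 223 223 222 223 223 223 220 222 221]
```

The pixel rows show the fin centred at column 273.3 and the needle at about 274.9. At 0.53 mm per pixel they line up to within about 1 mm. Handing in.

```bash
python3 -c "
from workcell import env
print(env.sign_off())"
```

```text
the job is handed in; nothing more can be done
None
```

I handed the job in at about 16 s, though `sign_off` returned no verdict. The lock knob is turned to its stop, the jaw is pulled until its pointer is about 1 mm from the clip's fin, and the gripper is holding the handle with 30 N.

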